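Plug a test gauge into the bench air manifold

TASK

Check the air pressure at the bench: take the plug-in pressure gauge out of the wooden stand and push it straight into the open outlet of the air manifold until it locks, feeling your way and never forcing it. Tug it lightly back up so that the blue collar rises to its stop and proves the lock, then open the air with the yellow valve lever, all the way, and leave everything else as it is.

Things in the scene. Friction and masses are not known exactly. Their poses are not given: they have to be found in the camera images.
- gauge_case (a point): Centre of the loose pressure gauge's case: a black upright cylinder 44 mm across and 28 mm high, white dial on top, brass hex 26 mm across and 12 mm high below it, then a steel stem. 130 to 210 g. Grip the case. Its z axis points up, out of the dial; at the start it stands upright in the stand, 26 mm above the stand's top.
- gauge_tip (a point): Lower end of the gauge's steel stem, 60 mm below the case's centre on its axis. The stem is 14 mm across and 34 mm long under the hex; its first 5 mm taper from 8 to 14 mm, and a locking groove 8 mm wide starts 9 mm up. The stem hangs inside the stand, so lift it 40 mm to clear it.
- mouth (a point): Top centre of the blue collar of the open outlet (the one without a red plug), for a fitting at middle height: black push-in fitting 26 mm across, upright on the manifold, collar 20 mm across, bore 15.5 mm. The fittings are screwed in more or less deep: the real collar, teeth and seat lie up to 4.5 mm higher or lower than given here. x and y hold. z points up.
- seat (a point): Bottom of the bore, 28 mm below mouth, likewise 4.5 mm up or down: the stem's tip stands on it when fully home (6 mm of stem then show under the hex). From 12 to 8 mm above the seat four sprung teeth resist, with up to 6 to 14 N, then drag at 2 to 4 N and snap into the groove 2 mm before the seat, which is a hard stop.
- collar (a joint): Rise of the blue collar in m: 0 at rest, 0.0025 at its upper stop. It carries the teeth. A locked stem has 2 mm of play upward; pulled further it draws the collar up against 6 N of friction till the stop, and the collar stays up. At the stop the pull builds up at once.
- valve (a joint): Angle of the yellow valve lever in rad: 0 shut (lever along the manifold's -x axis, square to the pipe), 1.571 fully open at its stop (lever along the manifold's +y axis, over the pipe). It grows clockwise seen from above. It takes 0.18 N m, some 2.5 N at the grip, and stays where it is left.
- valve_pivot (a point): Point on the vertical axis of the valve lever, at the height of the lever's middle, 78 mm above the table; fixed on the manifold, at its (0, 185, 78) mm.
- lever_grip (a point): Middle of the lever's yellow grip, 71 mm from the pivot; the grip is 52 mm long, 16 mm wide and 14 mm high, and clear on both sides and below (under it 35 mm to the pipe when open). Its x axis points from the grip to the pivot.
- manifold: Fixed aluminium air manifold, bar 200 mm long along its y axis, 46 mm wide, top 46 mm above the table. Origin under the bar's middle on the table. Its three upright outlets stand at y = -65, 0 and 65 mm; two of them hold red blanking plugs (98 to 108 mm above the table) and stay as they are; beyond y = 100 mm come the union, ball valve and copper pipe.
- stand: Fixed wooden stand, 60 mm (its x) by 125 mm (its y) by 38 mm high, origin at the centre of its underside; two holes 17.5 mm across at y = -29 and 29 mm, one with the gauge, the other with the brass blow nozzle. There is room for fingers on the two sides along its x axis.
- nozzle_mid (a point): Middle of the brass blow nozzle in the stand's other hole, 98 mm long, its top 102 mm above the table; leave it there.
- bench_block: Steel bench block, 80 x 80 x 19 mm, origin at the centre of its underside. Bystander.
- hammer: Hammer 240 mm long with a wooden handle, lying on the table. Bystander.
- dish: White ceramic dish, 84 mm across, 32 mm high. Bystander.
- flux_can: Blue can, 66 mm across, 85 mm high. Bystander.
- pliers: Pliers with red handles, lying on the table. Bystander.
- spanner: Steel spanner 180 mm long, lying on the table. Bystander.
- outlet: Threaded base of the open outlet, upright on the manifold's axis of that outlet, origin 51 mm above the table. The fitting in it must not bear more than 40 N from the gauge, in pushing or in tugging; 25 N is plenty.

How it is judged:
By the outcome, as a careful person would: the job done as asked, in the order asked, and still so for the second after the job is handed in, with the robot touching nothing.
It also fails if it takes over 61 s, if anything falls off the work surface, if the arm or the gripper's body presses on something with over 40 N, if the wrist force passes 120 N, or if a joint passes its speed limit or range.

ROBOT

A 6-joint arm with a two-finger parallel gripper is mounted at the origin on the work surface. World frame = base frame: x ahead of the robot, y to its left, z up, the work surface at z = 0. Lengths are in m, angles in rad, forces in N, time in s.
With the tool pointing down it reaches from about 0.275 to 0.875 m from the base axis. Payload 12.5 kg.
Tool frame: the origin (TCP) lies on the centre line of the jaws, within the pads' length; the fingertips stand r.finger_overhang ahead of it and the grasp point (between the pads) lies 3 mm ahead of it (r.finger_overhang is the distance from the TCP to the fingertips, in m); z points along the fingers, y is the direction in which the jaws open and shut (so a half turn about z gives the same grasp; the last joint's range is limited). The gripper opens to 85 mm and grips with 20 to 120 N. Pads are 22 mm wide; open, the fingers measure 114 mm over their backs; the gripper's body (76 mm by 85 mm) begins 54 mm behind the grasp point. The pads swing forward as they close: fully open they stand 13 mm farther back than shut.
Start: joints at [1.128, 0.351, 1.652, -0, 1.139, -0.085], TCP at [0.193, 0.515, 0.253] pointing down, gripper open.
Joint ranges: [-2.75, 2.75], [-0.79, 2.1], [0.01, 2.65], [-1.57, 4.71], [0.07, 3.14], [-2.87, 2.87]. Speed limits (rad/s): [2.22, 2.22, 2.79, 3.14, 3.14, 3.14].

INTERFACE

Orientations are given as a unit quaternion [x, y, z, w].
In Python, from cell import r, optics gives the robot as it stands. The module is installed in compiled form; this text tells all that it offers. Calls block until the motion is done:
- r.move_to(position, orientation): joint-space move of the TCP to a pose.
- r.move_linear(position, rot=None, vel=0.15): straight line of the TCP; rot=None keeps the orientation; vel is the mean speed in m/s.
- r.set_joints(angles): joint-space move.
- r.set_gripper(opening, squeeze=None): opening from 0.0 (shut) to 1.0 (fully open); squeeze is the grip in N (None keeps the last); returns when the fingers have stopped.
- r.sleep(seconds).
- r.inverse_kinematics(position, orientation): joint angles nearest the present ones, or None.
- optics.get_image(name): name is "side" or "top" or "wrist"; returns a dict with "pixels" (400x640x3 uint8, red, green, blue), "depth" (400x640 float32, m along the optical axis (not along the pixel's ray), 0 where there is no reading), "fx", "fy", "cx", "cy" (pixels), "camera_from_world" (4x4, takes a point from world to camera coordinates); the wrist camera has in their place "mount" (4x4, takes a point from camera to tool coordinates, whose origin is the TCP and whose axes are the flange's). Camera axes: x right, y down, z forward; pixel columns grow to the right and rows downward; lengths in m; the calibration is good to about 2 mm. A picture is of the moment at which its call begins: read the wrist's pose just before it.
A pose or a line that the arm cannot do raises r.PlanningError and nothing moves.
- r.hand_in(): hands the job in, once; it reports no verdict.
Readings, each from a call of its own:
- r.current_t(): time.
- r.current_q(): joint angles.
- r.current_qvel(): joint speeds.
- r.current_effort(): joint torques, N m.
- r.current_tool_pos(): TCP position.
- r.current_ee_rot(): TCP orientation.
- r.current_contact_force(): force on the tool from outside, world axes, zero at the start.
- r.current_torque(): the same for the moment, N m.
- r.current_opening(): opening from 0.0 (shut) to 1.0 (fully open).
Only numpy, scipy, OpenCV 4.12 (cv2) and the standard library are available. Lean on these libraries where they do the work, as an engineer would, in place of code of your own. Each camera call takes 0.05 s, during which the arm holds its last target. There are 200 camera calls.

## Working session

There is one attempt and no reset: what is moved stays moved. The work goes in short steps, each a Python script; the robot and the scene stay as the last script left them, time stands still between calls to the robot, and variables do not carry over. Pictures are saved under pics/ and viewed, on a budget of 10 in all, crops included, one or two more only if the job needs it, and the job is handed in when it is done.

```bash
mkdir -p pics; cat > h.py <<'E'
import numpy as np, cv2
from cell import r, optics
from scipy.spatial.transform import Rotation as R
def snap(n):
    p,q=np.array(r.current_tool_pos()),np.array(r.current_ee_rot())
    d=optics.get_image(n)
    if n=='wrist':
        T=np.eye(4);T[:3,:3]=R.from_quat(q).as_matrix();T[:3,3]=p
        d['wc']=T@np.array(d['mount'])
    else: d['wc']=np.linalg.inv(np.array(d['camera_from_world']))
    return d
def save(d,f): cv2.imwrite('pics/'+f,d['pixels'][:,:,::-1])
def ray(d,u,v):
    k=d['wc'][:3,:3]@np.array([(u-d['cx'])/d['fx'],(v-d['cy'])/d['fy'],1]); return d['wc'][:3,3],k
def onplane(d,u,v,z):
    o,k=ray(d,u,v); return o+k*(z-o[2])/k[2]
def bydepth(d,u,v):
    o,k=ray(d,u,v); return o+k*d['depth'][int(round(v)),int(round(u))]
def cloud(d):
    v,u=np.mgrid[0:400,0:640]; z=d['depth']
    c=np.stack([(u-d['cx'])/d['fx']*z,(v-d['cy'])/d['fy']*z,z],-1)
    return c@d['wc'][:3,:3].T+d['wc'][:3,3]
def tri(rs):
    A=0;b=0
    for o,k in rs:
        k=k/np.linalg.norm(k);P=np.eye(3)-np.outer(k,k);A=A+P;b=b+P@o
    return np.linalg.solve(A,b)
E
python3 - <<'E'
from h import *
import pickle
for n in ('top','side'):
    d=snap(n);save(d,n+'0.png');pickle.dump(d,open(n+'0.pkl','wb'));print(n,d['wc'].round(3).tolist(),d['fx'])
print(r.current_t(),r.finger_overhang,r.current_ee_rot(),optics.get_image('wrist')['mount'])
E
```

```text
top [[0.021, -0.995, 0.101, 0.451], [-1.0, -0.02, 0.012, 0.056], [-0.01, -0.101, -0.995, 1.444], [0.0, 0.0, 0.0, 1.0]] 519.5833530875256
side [[0.84, -0.402, 0.365, 0.144], [-0.543, -0.607, 0.581, -0.614], [-0.012, -0.686, -0.728, 0.901], [0.0, 0.0, 0.0, 1.0]] 471.19999079906773
0.1 0.022 [ 1.77942499e-01  9.84040726e-01 -5.43946768e-04 -1.43270984e-04] [[-7.75304499e-04 -9.57905864e-01 -2.87081442e-01  7.34736899e-02]
 [ 9.99999279e-01 -1.00582498e-03  6.55499384e-04 -9.44289364e-05]
 [-9.16660390e-04 -2.87080727e-01  9.57905954e-01 -1.20265732e-01]
 [ 0.00000000e+00  0.00000000e+00  0.00000000e+00  1.00000000e+00]]
```

View pics/top0.png

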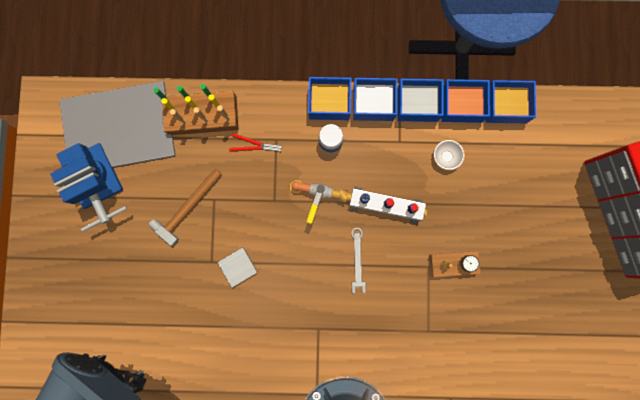

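View pics/side0.png

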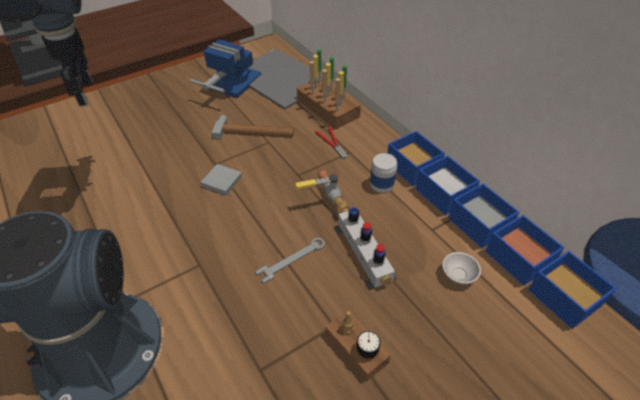

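The top view shows the gauge dial at about (471,264) and the open outlet at (364,198). The red plugs are at (389,203) and (413,208), and the yellow grip is at (314,208) with its pivot at (320,189). In the side view the same things sit at (369,344) for the dial, (353,214) for the outlet and (306,184) for the grip.

```bash
python3 - <<'E'
from h import *
import pickle
T=pickle.load(open('top0.pkl','rb'));S=pickle.load(open('side0.pkl','rb'))
def cen(d,kind,box):
    x0,y0,x1,y1=box;h=cv2.cvtColor(d['pixels'],cv2.COLOR_RGB2HSV).astype(int)[y0:y1,x0:x1];H,s,v=h[...,0],h[...,1],h[...,2]
    m={'white':(s<60)&(v>150),'blue':(H>95)&(H<130)&(s>90)&(v>30),'yellow':(H>22)&(H<34)&(s>150)&(v>120),'red':((H<6)|(H>172))&(s>170)}[kind]
    n,l,st,c=cv2.connectedComponentsWithStats(m.astype(np.uint8))
    k=1+np.argmax(st[1:,4]);return c[k]+[x0,y0],st[k,4]
for nm,kd,bt,bs in [('dial','white',(455,250,490,280),(352,328,386,360)),('collar','blue',(352,186,374,204),(344,204,362,224)),('grip','yellow',(300,190,325,228),(290,174,322,192)),('red1','red',(380,194,398,212),(358,218,374,240)),('red2','red',(404,200,422,216),(370,240,388,258))]:
    a,na=cen(T,kd,bt);b,nb=cen(S,kd,bs)
    print(nm,a.round(1),na,b.round(1),nb,'tri',tri([ray(T,*a),ray(S,*b)]).round(4),'dep',bydepth(T,*a).round(4),bydepth(S,*b).round(4))
E
```

```text
dial [470.6 263.2] 178 [368.4 341.1] 293 tri [ 0.4394 -0.3165  0.0752] dep [ 0.4397 -0.3155  0.0796] [ 0.4378 -0.3175  0.0785]
collar [364.8 197.5] 37 [353.4 211.2] 50 tri [ 0.6062 -0.0384  0.0765] dep [ 0.6087 -0.0399  0.0576] [ 0.6088 -0.0345  0.0712]
grip [311.6 213.3] 101 [306.1 183.3] 52 tri [0.562  0.1011 0.0772] dep [0.5612 0.1009 0.0847] [0.559  0.0956 0.0834]
red1 [389.8 201.9] 38 [366.6 225.9] 37 tri [ 0.5943 -0.1026  0.0949] dep [ 0.5937 -0.102   0.0998] [ 0.5906 -0.1069  0.1016]
red2 [414.2 207.2] 38 [380. 248.] 40 tri [ 0.582  -0.1665  0.0931] dep [ 0.581  -0.1649  0.103 ] [ 0.5781 -0.1706  0.1003]
```

```bash
cat >> h.py <<'E'
def down(p,s=1):
    """tool pointing down, jaws along world angle p (rad); s=+-1 picks the half turn"""
    t=(p+s*np.pi/2)/2; return np.array([np.cos(t),np.sin(t),0,0])
E
python3 - <<'E'
from h import *
import pickle
T=pickle.load(open('top0.pkl','rb'))
print('nozzle~',onplane(T,447,266,0.08).round(3))
for s in (1,-1):
  for nm,P,p in [('g',(.44,-.316,.2),-.05),('m',(.606,-.0385,.2),-.19),('lever0',(.562,.101,.1),1.38),('lever0x',(.562,.101,.1),-.19)]:
    q=r.inverse_kinematics(P,down(p,s)); print(s,nm,None if q is None else np.round(q,2))
q=[r.inverse_kinematics((.44,-.316,.2),down(-.05,s)) for s in(1,-1)]
s=1 if abs(q[0][5])<abs(q[1][5]) else -1
r.move_to((.44,-.316,.2),down(-.05,s)); print(s,r.current_t(),r.current_tool_pos(),r.current_contact_force())
d=snap('wrist');save(d,'w1.png');pickle.dump(d,open('w1.pkl','wb'))
E
```

```text
nozzle~ [ 0.431 -0.254  0.08 ]
1 g [-0.71  0.4   1.73 -0.    1.02 -0.66]
1 m [-0.14  0.51  1.55 -0.    1.08  0.05]
1 lever0 [ 0.1   0.59  1.71 -0.    0.84 -1.28]
1 lever0x [ 0.1   0.59  1.71 -0.    0.84  0.29]
-1 g [-0.71  0.4   1.73 -0.    1.02  2.48]
-1 m None
-1 lever0 [ 0.1   0.59  1.71 -0.    0.84  1.86]
-1 lever0x [ 0.1   0.59  1.71 -0.    0.84 -2.86]
1 3.2 [ 0.44034049 -0.31554598  0.20004579] [0.21205682 0.41284758 0.47977947]
```

View pics/w1.png

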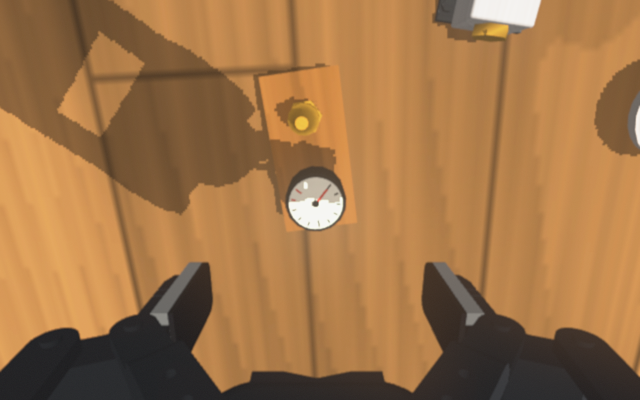

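Wrist view: the dial is centred at about (316,203), the nozzle top is at (302,123), and the stand's left edge runs from (256,75) to (286,231). I'll measure the dial and the stand's yaw, move lower, measure again and grasp.

```bash
cat >> h.py <<'E'
def dial(d,u,v,w=60):
    u,v=int(u),int(v);y0,x0=max(v-w,0),max(u-w,0);im=d['pixels'][y0:v+w,x0:u+w]
    h=cv2.cvtColor(im,cv2.COLOR_RGB2HSV)
    m=((h[...,1]<75)&(h[...,2]>95)).astype(np.uint8)
    c=max(cv2.findContours(m,cv2.RETR_EXTERNAL,cv2.CHAIN_APPROX_NONE)[0],key=cv2.contourArea)
    e=cv2.fitEllipse(cv2.convexHull(c)); return e[0][0]+x0,e[0][1]+y0,e[1]
E
python3 - <<'E'
from h import *
import pickle
d=pickle.load(open('w1.pkl','rb'))
u,v,ax=dial(d,316,203); 
g=onplane(d,u,v,.078);print(u,v,ax,g,bydepth(d,u,v+5))
e=[onplane(d,*p,.038) for p in [(256,75),(286,231),(338,65),(356,222)]]
k=e[0]-e[1];k2=e[2]-e[3];print('edges',k,k2,'w',e[2]-e[0],'standyaw',np.arctan2(-k[0],k[1]),np.arctan2(-k2[0],k2[1]))
n=onplane(d,302,123,.102);k=n-g;print('noz',n,'yaw',np.arctan2(-k[0],k[1]),np.hypot(*k[:2]))
yaw=np.arctan2(-k[0],k[1])
# second, higher-parallax view
r.move_linear((g[0],g[1]+.02,.165),down(yaw)); d2=snap('wrist');save(d2,'w2.png');pickle.dump(d2,open('w2.pkl','wb'))
Ti=np.linalg.inv(d2['wc'])@np.r_[g,1];uu=d2['fx']*Ti[0]/Ti[2]+d2['cx'];vv=d2['fy']*Ti[1]/Ti[2]+d2['cy']
u2,v2,a2=dial(d2,uu,vv);print('pred',uu,vv,'got',u2,v2,a2)
print('plane',onplane(d2,u2,v2,.078),'tri',tri([ray(d,u,v),ray(d2,u2,v2)]),'dep',bydepth(d2,u2,v2),r.current_t())
E
```

```text
315.3968849182129 203.07733535766602 (53.99908447265625, 56.130126953125) [ 0.43897969 -0.31635552  0.078     ] [ 0.43879259 -0.32003179  0.07808473]
edges [-0.01304775  0.12496631  0.        ] [-0.01098585  0.12378967  0.        ] w [0.06112084 0.00393202 0.        ] standyaw 0.10403320744428295 0.08851418339342135
noz [ 0.43398716 -0.25876169  0.102     ] yaw 0.08646900451799235 0.05780981978862969
pred 314.18788949908105 248.15879024620565 got 314.67049407958984 247.03150177001953 (59.67402267456055, 65.30638122558594)
plane [ 0.43921842 -0.31556319  0.078     ] tri [ 0.43912835 -0.31759004  0.07364576] dep [ 0.43920516 -0.31537802  0.07841766] 3.7167
```

```bash
python3 - <<'E'
from h import *
import pickle
yaw=.09;g=np.array([.4391,-.316]);q=down(yaw)
r.move_linear((*g,.12),q)
r.move_linear((*g,.067),vel=.08)
print(r.current_contact_force())
r.set_gripper(0.0,squeeze=80);print('open',r.current_opening(),r.current_contact_force(),r.current_tool_pos())
r.move_linear((*g,.085),vel=.05);print('lift',r.current_contact_force())
r.move_linear((*g,.2),vel=.15);print('lift',r.current_contact_force(),r.current_opening())
m=np.array([.6062,-.0386]);p=-.1;q=down(p)
xt=R.from_quat(q).as_matrix()[:2,0]
r.move_to((*(m-.085*xt),.21),q);r.sleep(.3)
d=snap('wrist');save(d,'w3.png');pickle.dump(d,open('w3.pkl','wb'));print(r.current_t(),r.current_contact_force(),r.current_tool_pos())
E
```

```text
[-0.23556453  0.23742569 -0.03299948]
open 0.4989310925692972 [-1.35894081  1.37936222  6.19246848] [ 0.43930599 -0.31615085  0.06765966]
lift [-0.17192372  0.09027469 -1.4759131 ]
lift [-0.5842712  -0.38720154 -1.94524722] 0.4988062048617997
8.2417 [ 0.10020203  0.06899041 -1.40409494] [ 0.59749408 -0.12378817  0.21005412]
```

View pics/w3.png

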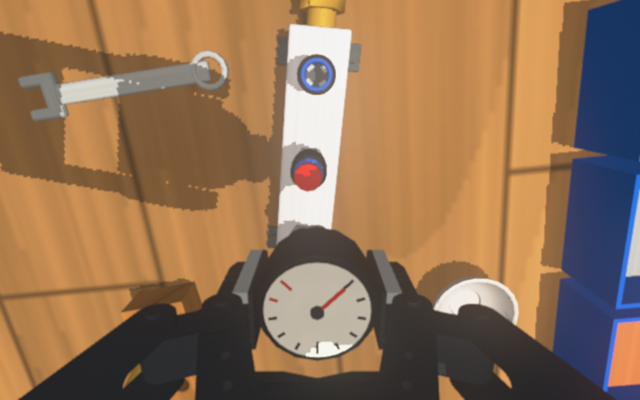

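The gauge is held with its dial at (317,310). The open outlet's blue collar is at (317,75), with its teeth visible inside.

```bash
cat >> h.py <<'E'
def collar(d,u,v,w=32):
    u,v=int(u),int(v);y0,x0=max(v-w,0),max(u-w,0)
    h=cv2.cvtColor(d['pixels'][y0:v+w,x0:u+w],cv2.COLOR_RGB2HSV)
    m=((h[...,0]>100)&(h[...,0]<130)&(h[...,1]>120)&(h[...,2]>60)).astype(np.uint8)
    c=max(cv2.findContours(m,cv2.RETR_EXTERNAL,cv2.CHAIN_APPROX_NONE)[0],key=cv2.contourArea)
    e=cv2.fitEllipse(cv2.convexHull(c)); return e[0][0]+x0,e[0][1]+y0,e[1]
def proj(d,P):
    t=np.linalg.inv(d['wc'])@np.r_[P,1];return d['fx']*t[0]/t[2]+d['cx'],d['fy']*t[1]/t[2]+d['cy']
E
python3 - <<'E'
from h import *
import pickle
d=pickle.load(open('w3.pkl','rb'))
u,v,a=collar(d,317,75);print('collar',u,v,a)
C=cloud(d);h=cv2.cvtColor(d['pixels'],cv2.COLOR_RGB2HSV)
def rim(d):
    C=cloud(d);h=cv2.cvtColor(d['pixels'],cv2.COLOR_RGB2HSV);u,v,a=collar(d,*rim.uv)
    yy,xx=np.mgrid[0:400,0:640];m=(np.hypot(xx-u,yy-v)<max(a)/2)&(h[...,0]>100)&(h[...,0]<130)&(h[...,1]>120)&(h[...,2]>60)
    return np.percentile(C[m][:,2],[10,50,90])
rim.uv=(317,75);print('rim z',rim(d))
for z in (.072,.0765,.081):print(z,onplane(d,u,v,z))
p=np.array(r.current_tool_pos());x=R.from_quat(r.current_ee_rot()).as_matrix()[:,0]
du,dv,da=dial(d,317,310,70);print('dial',du,dv,da,onplane(d,du,dv,p[2]+.011)-p,bydepth(d,du-12,dv)-p)
r.move_linear(p+.035*np.r_[x[:2],0]+[0,0,-.015]);r.sleep(.2)
e=snap('wrist');save(e,'w4.png');pickle.dump(e,open('w4.pkl','wb'))
z=proj(e,onplane(d,u,v,.0765));u2,v2,a2=collar(e,*z,45);rim.uv=z;print('pred',z,'got',u2,v2,a2,'rim',rim(e))
print('plane',onplane(e,u2,v2,.0765),'tri',tri([ray(d,u,v),ray(e,u2,v2)]),'tool x',x,r.current_t())
E
```

```text
collar 316.0686492919922 73.8581714630127 (30.249103546142578, 32.29152297973633)
rim z [0.08307973 0.08415888 0.08501094]
0.072 [ 0.60535192 -0.0382883   0.072     ]
0.0765 [ 0.60533514 -0.03851371  0.0765    ]
0.081 [ 0.60531836 -0.03873913  0.081     ]
dial 316.79766845703125 309.61180114746094 (95.97429656982422, 108.68436431884766) [-0.00039517  0.00063218  0.011     ] [-0.00457438  0.00102119  0.01094101]
pred (np.float64(315.7111837513874), np.float64(128.46698968964455)) got 315.685977935791 130.2601661682129 (31.057147979736328, 31.619728088378906) rim [0.08300523 0.08406376 0.08484617]
plane [ 0.60520041 -0.03966613  0.0765    ] tri [ 0.60529908 -0.03890977  0.08442039] tool x [ 1.00635895e-01  9.94923320e-01 -5.69649605e-05] 8.8917
```

```bash
cat >> h.py <<'E'
def F(n=3):
    a=[]
    for _ in range(n): a.append(r.current_contact_force()); r.sleep(.01)
    return np.mean(a,0)
E
python3 - <<'E'
from h import *
xy=np.array([.6057,-.0395])
r.move_linear((*xy,.17));r.move_linear((*xy,.153),vel=.08);r.sleep(.3)
b=F(8);np.save('b.npy',b);print('base',b,r.current_tool_pos())
z=.153;t0=r.current_t();pk=0;stop=''
while z>.110:
    z-=.001 if z>.134 else .0005
    r.move_linear((*xy,z),vel=.03);f=F()-b;p=r.current_tool_pos();print(round(z,4),round(p[2],4),f.round(1),round(r.current_t()-t0,1))
    if z>.135 and f[2]>6: stop='early';break
    if np.hypot(*f[:2])>8: stop='lateral';break
    if f[2]>20 or (z<.1245 and f[2]>9): stop='hard';break
print(stop,r.current_t())
E
```

```text
base [-0.05828662 -0.20521799 -1.74349307] [ 0.60579285 -0.03950505  0.15322734]
0.152 0.152 [ 0.4 -0.  -0.1] 0.3
0.151 0.1509 [-0.   0.4  0. ] 0.6
0.15 0.1499 [0.3 0.2 0.4] 0.8
0.149 0.1489 [ 0.4  0.1 -0.2] 1.1
0.148 0.148 [ 0.3  0.3 -0.1] 1.4
0.147 0.147 [-0.2  0.6  0.2] 1.7
0.146 0.146 [0.1 0.1 0.1] 1.9
0.145 0.145 [-0.1 -0.6  0.4] 2.2
0.144 0.144 [-0.2  0.6  0.2] 2.5
0.143 0.143 [ 0.3 -0.2  0.3] 2.8
0.142 0.142 [-0.2  0.7  0.6] 3.0
0.141 0.1409 [-0.1  0.2  0.3] 3.3
0.14 0.1399 [-0.5  0.3  0.3] 3.6
0.139 0.1389 [ 0.4  0.1 -0.3] 3.8
0.138 0.1379 [-0.1  0.2  0.2] 4.1
0.137 0.1369 [ 0.2 -0.  -0.3] 4.4
0.136 0.1359 [ 0.6  0.1 -0.2] 4.7
0.135 0.1349 [-0.2  0.6  0.2] 4.9
0.134 0.134 [0.1 0.5 0.6] 5.2
0.1335 0.1336 [0.3 1.5 1.2] 5.5
0.133 0.1331 [0.7 1.1 2.3] 5.8
0.1325 0.1326 [0.2 1.3 3.8] 6.1
0.132 0.1321 [0.2 1.8 4.1] 6.3
0.1315 0.1316 [0.1 1.3 5.7] 6.6
0.131 0.1312 [0.6 0.9 6.6] 6.9
0.1305 0.1307 [0.3 1.  6.9] 7.1
0.13 0.1303 [-0.5  0.9  8.1] 7.4
0.1295 0.1298 [-0.1  1.   7.8] 7.7
0.129 0.1286 [1.3 0.3 1.3] 8.0
0.1285 0.1283 [ 0.8 -0.1  1.5] 8.2
0.128 0.1279 [1.1 0.6 1.3] 8.5
0.1275 0.1275 [0.3 0.3 2.8] 8.8
0.127 0.127 [0.2 0.6 2.8] 9.1
0.1265 0.1264 [ 0.3 -0.1  2.5] 9.4
0.126 0.126 [0.8 1.1 2.9] 9.6
0.1255 0.1255 [0.8 0.8 2.5] 9.9
0.125 0.1249 [0.7 0.9 2.6] 10.2
0.1245 0.1244 [0.9 0.5 2.7] 10.4
0.124 0.1239 [0.9 0.6 1.8] 10.7
0.1235 0.1234 [0.4 0.3 2.3] 11.0
0.123 0.1225 [ 0.6  1.9 -1.2] 11.3
0.1225 0.1223 [-0.4  1.7 -1. ] 11.6
0.122 0.122 [0.3 1.9 0.1] 11.8
0.1215 0.1215 [0.7 1.6 0.4] 12.1
0.121 0.121 [0.9 1.5 0.3] 12.4
0.1205 0.1205 [0.3 2.3 1.1] 12.6
0.12 0.1204 [-1.6  2.1  7. ] 12.9
0.1195 0.1203 [-2.7  2.2 11.6] 13.2
hard 23.3417
```

The teeth peaked at 8 N, the drag followed, the snap came at z 0.123 and the seat at 0.1205. Now the tug.

```bash
python3 - <<'E'
from h import *
import pickle
b=np.load('b.npy');xy=r.current_tool_pos()[:2]; xy=np.array([.6057,-.0395]);z=.1200
while z<.1275:
    z+=.0005;r.move_linear((*xy,z),vel=.03);f=F()-b;print(round(z,4),round(r.current_tool_pos()[2],4),f.round(1))
    if f[2]<-13: break
# relax: back to where the pull vanishes
f=F()-b
while f[2]<-2:
    z-=.0004;r.move_linear((*xy,z),vel=.03);f=F()-b;print('relax',round(z,4),f.round(1))
print(r.current_t(),r.current_opening())
E
```

```text
0.1205 0.1204 [0.4 1.6 3.9]
0.121 0.1207 [0.4 1.4 0.2]
0.1215 0.1213 [ 1.   1.7 -0.7]
0.122 0.122 [-0.1  1.5 -0.4]
0.1225 0.1225 [-0.2  1.4 -1.1]
0.123 0.1227 [ 0.5  1.5 -5.5]
0.1235 0.1233 [ 1.4  1.1 -6.1]
0.124 0.124 [ 0.5  1.3 -6. ]
0.1245 0.1245 [-0.1  1.4 -5.7]
0.125 0.125 [ 0.1  1.2 -5.7]
0.1255 0.1253 [ 0.9  1.7 -9. ]
0.126 0.1255 [  2.7   1.  -15.8]
relax 0.1256 [  1.5   0.6 -14.3]
relax 0.1252 [  0.1   1.3 -10.5]
relax 0.1248 [-1.6  1.7 -4.7]
relax 0.1244 [-1.9  1.7  0.8]
27.7667 0.492564126820131
```

The play was 2 mm, then 6 N of friction for about 2.5 mm, then a hard build-up, so the collar is at its stop. Next I release, back off and look at the lever.

```bash
python3 - <<'E'
from h import *
import pickle
r.set_gripper(1.0);print(r.current_contact_force());p=r.current_tool_pos()
r.move_linear((p[0],p[1],.22),vel=.12)
d=snap('wrist');q=down(-.19);r.move_to((.575,.015,.22),q);r.sleep(.2)
d=snap('wrist');save(d,'w5.png');pickle.dump(d,open('w5.pkl','wb'));print(r.current_t())
E
```

```text
[0.23227738 0.04008192 0.56992238]
29.875
```

View pics/w5.png

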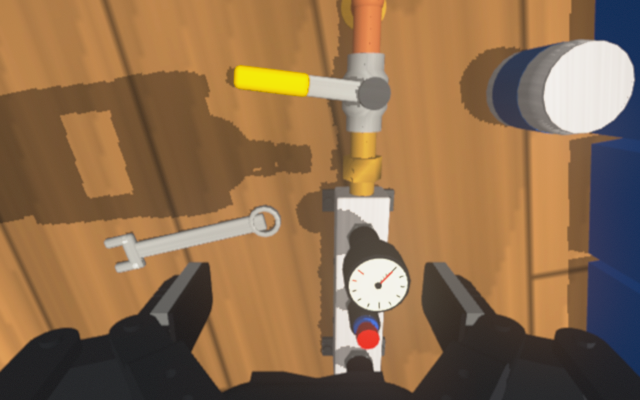

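The gauge stands upright in the outlet, with its dial at (378,284). The lever pivot is at (374,93), and the yellow grip is centred at about (272,81).

```bash
cat >> h.py <<'E'
def grip(d):
    h=cv2.cvtColor(d['pixels'],cv2.COLOR_RGB2HSV)
    m=cv2.inRange(h,(24,180,150),(34,255,255))
    c=max(cv2.findContours(m,cv2.RETR_EXTERNAL,cv2.CHAIN_APPROX_NONE)[0],key=cv2.contourArea)
    return cv2.minAreaRect(c)
E
python3 - <<'E'
from h import *
import pickle
d=pickle.load(open('w5.pkl','rb'))
g=grip(d);print(g);G=onplane(d,*g[0],.083);P=onplane(d,374,93,.085)
print('G',G,bydepth(d,*g[0]),'P',P,bydepth(d,374,93),np.hypot(*(P-G)[:2]),np.arctan2(*(P-G)[[1,0]]))
u,v,a=dial(d,378,284);D=bydepth(d,u+8,v);print('dial',onplane(d,u,v,D[2]),D)
b=[bydepth(d,*x)for x in((336,200),(335,320),(391,200),(391,300))];print(np.round(b,4),[np.arctan2(-(b[i]-b[i+1])[0],(b[i]-b[i+1])[1]) for i in(0,2)])
# second view
r.move_linear((.575,.035,.19),vel=.15);r.sleep(.1);e=snap('wrist');g2=grip(e);pickle.dump(e,open('w6.pkl','wb'));print('second',g2,onplane(e,*g2[0],.083),'tri',tri([ray(d,*g[0]),ray(e,*g2[0])]),bydepth(e,*g2[0]),r.current_t())
E
```

```text
((271.184814453125, 80.5665512084961), (74.64970397949219, 23.02004051208496), 7.001267910003662)
G [0.56006323 0.10038749 0.083     ] [0.56017786 0.10033038 0.08402548] P [0.62719485 0.07913713 0.085     ] [0.6273502  0.07910906 0.08396857] 0.07041471823789816 -0.3065681256478475
dial [ 0.60469121 -0.04947939  0.1306738 ] [ 0.60989857 -0.05048858  0.1306738 ]
[[ 0.5884 -0.0036  0.0424]
 [ 0.5665 -0.1213  0.0432]
 [ 0.6402 -0.0234  0.0099]
 [ 0.6123 -0.052   0.1308]] [np.float64(-0.18430314827484873), np.float64(-0.775070034209013)]
second ((272.40948486328125, 112.2466049194336), (82.2164077758789, 25.420000076293945), 6.911227226257324) [0.56005956 0.1007977  0.083     ] tri [0.55947212 0.10067034 0.078037  ] [0.56016502 0.1008182  0.08383901] 30.4167
```

The lever starts about 0.1 rad open, which is fine. The dial centre is 10 mm off the outlet axis, so I check whether the gauge leans before going on.

```bash
python3 - <<'E'
from h import *
import pickle
d=pickle.load(open('w5.pkl','rb'));e=pickle.load(open('w6.pkl','rb'))
t=snap('top');s=snap('side');save(t,'t2.png')
for n,c,z in(('w5',d,.134),('w6',e,.134),('top',t,.134),('side',s,.134)):
    P=proj(c,(.6053,-.0389,z));x=dial(c,*P,45 if n[0]=='w' else 16)
    C=cloud(c);u,v=int(x[0]),int(x[1]);k=max(2,int(min(x[2])/3))
    pts=C[v-k:v+k+1,u-k:u+k+1].reshape(-1,3)
    pts=pts[np.abs(pts[:,2]-np.median(pts[:,2]))<.012];A=np.c_[pts[:,:2],np.ones(len(pts))];co=np.linalg.lstsq(A,pts[:,2],rcond=None)[0]
    print(n,'expect px',np.round(P,1),'got',np.round(x[:2],1),x[2],onplane(c,*x[:2],z).round(4),'med',np.median(pts,0).round(4),'slope',co[:2].round(3))
a=np.hstack([cv2.resize(d['pixels'][200:360,280:480],(400,320)),cv2.resize(s['pixels'][170:250,310:410],(400,320))])
cv2.imwrite('pics/c1.png',a[:,:,::-1])
E
```

```text
w5 expect px [378.6 287. ] got [379.1 292.1] (60.77446365356445, 73.54554748535156) [ 0.6051 -0.0427  0.134 ] med [ 0.605  -0.0436  0.1307] slope [0.002 0.015]
w6 expect px [391.4 342.9] got [390.3 344.4] (65.34304809570312, 71.37797546386719) [ 0.6046 -0.0398  0.134 ] med [ 0.6046 -0.042   0.1306] slope [0.003 0.011]
top expect px [366.5 195.5] got [371.4 197.5] (20.216203689575195, 40.638912200927734) [ 0.6004 -0.0514  0.134 ] med [ 0.5601 -0.0174  0.4958] slope [-0.539  0.063]
side expect px [354.6 194.5] got [354.5 196. ] (13.188722610473633, 18.55341911315918) [ 0.6025 -0.0426  0.134 ] med [ 0.6041 -0.0399  0.1301] slope [-0.024 -0.019]
```

View pics/c1.png

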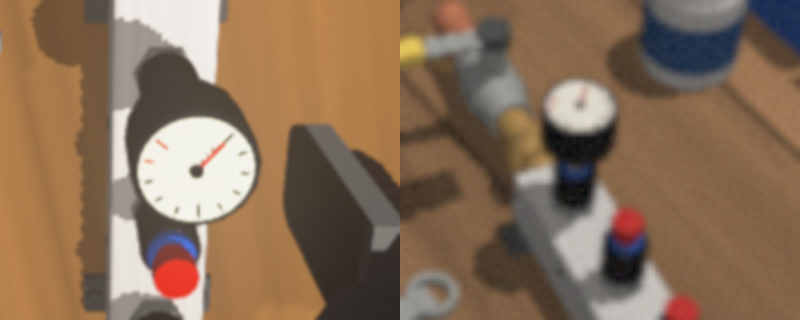

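The gauge is upright: dial slope about 1 %, centre within 1 mm of the expected pixel in w6, and tip height at the seat. The 10 mm outlier came from the red plug leaking into the mask. Now the lever.

```bash
python3 - <<'E'
from h import *
pv=np.array([.6272,.0791]);L=.071;z=.081
def pose(a): return np.r_[pv-L*np.array([np.cos(a),np.sin(a)]),z],down(a+np.pi/2)
a0=-.307;a1=-.187-np.pi/2
P,q=pose(a0);r.move_to(P+[0,0,.09],q);r.set_gripper(.31);print('gap',r.current_opening())
b=F(5);r.move_linear(P,vel=.1);print(P,r.current_tool_pos(),F()-b,r.current_t())
def tang(a):  # force on tool opposing the (clockwise) motion
    f=F()-b; u=np.array([-np.sin(a),np.cos(a)]); return f@np.r_[u,0],f
for a in np.linspace(a0,a1+.03,15)[1:]:
    P,q=pose(a);r.move_linear(P,q,vel=.06);t,f=tang(a);print(round(a,2),round(t,1),f.round(1))
    if abs(t)>12 or abs(f[2])>10: print('STOP');break
else:
    while a>a1-.16:
        a-=.012;P,q=pose(a);r.move_linear(P,q,vel=.03);t,f=tang(a);print('end',round(a-a1,3),round(t,1),f.round(1))
        if abs(t)>8: break
print(r.current_t())
np.save('a.npy',a)
E
```

```text
gap 0.31137477411026576
[0.55951964 0.10055622 0.081     ] [0.55989983 0.10061492 0.08157647] [ 0.34501179 -0.07994147  0.22093793] 33.45
-0.41 -0.0 [ 0.9 -0.4  0.6]
-0.51 0.3 [0.  0.3 0.6]
-0.61 -0.5 [ 0.1 -0.7  0.4]
-0.71 -0.1 [ 0.  -0.2  0.9]
-0.81 0.2 [ 0.6 -0.3  0.3]
-0.92 -0.1 [-0.3  0.2  0.5]
-1.02 0.0 [ 0.1 -0.2  0.5]
-1.12 0.0 [-0.2  0.4  0.8]
-1.22 -0.3 [-0.1 -0.6  0. ]
-1.32 -0.0 [ 0.1 -0.6  0.5]
-1.42 0.1 [ 0.1 -0.3  0.6]
-1.52 0.2 [ 0.2 -0.3  0.9]
-1.63 -0.1 [-0.1 -0.1  0.3]
-1.73 0.3 [ 0.3 -0.   0.5]
end 0.018 -2.0 [-2.   0.2  0.8]
end 0.006 -2.3 [-2.3  0.   1.1]
end -0.006 -1.6 [-1.5  0.6  0.4]
end -0.018 -1.6 [-1.5  0.5  0.5]
end -0.03 -1.9 [-1.9  0.3  0.9]
end -0.042 -1.6 [-1.5  0.6  0. ]
end -0.054 -2.0 [-1.9  0.6  0.2]
end -0.066 -1.5 [-1.3  1.   0.6]
end -0.078 -3.1 [-3.   1.   1.3]
end -0.09 -8.0 [-8.1  1.   3.7]
40.2833
```

The lever met its stop at −8 N. I'll back off, lift and check.

```bash
python3 - <<'E'
from h import *
pv=np.array([.6272,.0791]);a=float(np.load('a.npy'))+.07
P=np.r_[pv-.071*np.array([np.cos(a),np.sin(a)]),.081];q=down(a+np.pi/2)
r.move_linear(P,q,vel=.04);r.move_linear(P+[0,0,.12],vel=.12)
y=R.from_quat(q).as_matrix()[:,0]
r.move_linear(P+[0,0,.14]-.09*np.r_[y[:2],0],vel=.15);r.sleep(.2)
d=snap('wrist');save(d,'w7.png');g=grip(d);G=onplane(d,*g[0],.083);v=pv-G[:2]
import math;print(g,G,'lever a',math.atan2(v[1],v[0]),'target',-.187-np.pi/2,np.hypot(*v),r.current_t())
E
```

```text
((316.0, 67.5), (79.0, 22.0), 90.0) [0.64081833 0.14962458 0.083     ] lever a -1.7615489896054433 target -1.7577963267948966 0.07182739701282477 42.725
```

View pics/w7.png

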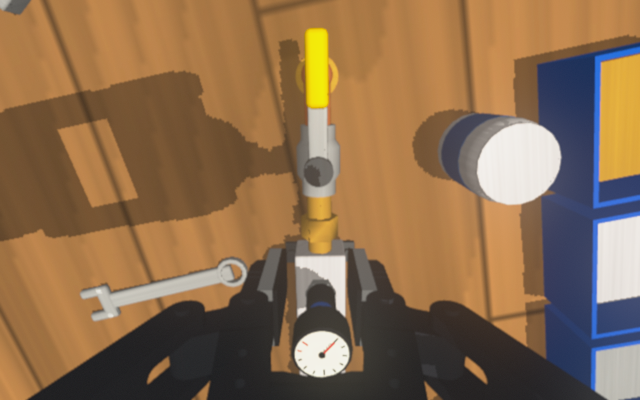

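The lever now lies over the pipe, with its grip at (316,67) and pivot at (318,172). Its angle of −1.762 matches the −1.758 expected for fully open. The gauge stands upright in the outlet at (322,354), and the robot touches nothing.

```bash
python3 - <<'E'
from h import *
print(r.current_contact_force(),r.current_t());r.hand_in()
E
```

```text
[ 0.42711235 -0.06950339  1.08784297] 42.725
the job is handed in; nothing more can be done
```

The gauge is locked in the open outlet, the collar has been tugged up to its stop, and the air valve is fully open. I handed the job in at 42.7 s of the 61 s allowed.

- **Insertion:** The teeth peaked at about 8 N, dragged at about 2.5 N, then snapped into the groove. I stopped at the seat with 11.6 N of push. The outlet's collar stood at about 84 mm, measured by depth and by two views, which agreed.
- **Tug:** After 2 mm of play came 6 N of friction over about 2.5 mm, then a hard stop. The highest pull was 15.8 N. I judged the raised collar from these forces and did not measure it in a picture.
- **Valve:** I moved the lever until it met its stop at 8 N. A final picture put it at −1.762 rad against −1.758 rad expected. The lever was already about 0.1 rad open when I first measured it.
- **Checks that disagreed:** One reading put the dial 10 mm off the outlet's axis. The dial measured level to 1–2 %, and a closer view put it within 1 mm of the expected y, so I put that reading down to the neighbouring red plug in the colour mask. The top camera could not confirm this because the arm was in its view.

In the last view the gauge stood upright, and the robot was clear of everything.

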